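# Clamp the instrument cassette in the sealing press

## Task

Gently push the steel instrument cassette along its rails until it is fully home against the back stop of the sealing press. Then tighten the press's ratchet knob clockwise until you feel it slip and click, stop within three clicks, and let go with the cassette clamped. Leave everything else on the table where it is.

Things in the scene. Friction and masses are not known exactly. Their poses are not given: they have to be found in the camera images.
- press: Bench sealing press, fixed: grey base plate 265 x 160 x 16 mm with two side rails, a back stop and a crossbar on two posts. Origin: on the table surface right under the knob's axis; x along the rails towards the back stop (away from the robot, within 0.35 rad), y left, z up. Plate from x = -180 to +85 mm. Rails rise 12 mm above the plate, 94 mm apart inside, 6 mm thick.
- press_bar (a point): Centre of the top of the grey crossbar, on the knob's axis, 104 mm above the table. The bar is 34 mm (x) by 160 mm (y) by 16 mm thick, on two round posts of 16 mm at y = +-66 mm. Only the knob and a 26 mm collar (to 110 mm) rise above it.
- press_stop (a point): Centre of the rigid back stop's near face (an upright 100 mm wide, 34 mm high, 12 mm thick), 65 mm beyond the knob's axis, 33 mm above the table.
- cassette: Closed stainless steel instrument cassette: plain box 160 (x) by 90 (y) by 50 mm high with a dark seal line and rows of dark holes, 0.55 to 0.95 kg, loose on the base plate between the rails (2 mm play each side), 35 to 60 mm short of the back stop. Origin: centre of its underside; x as the press's, z up. Home: far face on the back stop, near face 95 mm before the knob's axis.
- cassette_front (a point): Centre of the cassette's near face, 25 mm above its underside: the face to push, low (above the rails, whose tops are 12 mm above the underside) and at mid-width. It slides with dry friction of up to 10 N; the push must stay below 40 N.
- press_pad: Round black sprung pressing pad under the crossbar, 44 mm in diameter, on the knob's axis; origin: centre of its underside. It starts 2 to 7 mm above the cassette's lid and goes straight down 4 mm per radian of the screw (the knob keeps its height); on the lid it gives by some mm, pressing with 15 to 45 N. Its height reading is not exact enough to tell when it is tight.
- knob_grip (a point): Point on the knob's fixed vertical axis 138 mm above the table, the height to grip. Knob: black ribbed cylinder, 44 mm in diameter, from 118 to 152 mm above the table, gripped from above at any yaw with about 25 N. Clockwise tightens, turning back loosens; let go when tight it eases back up to 0.5 rad and stays. It turns against 0.15 N m, in all 1.2 to 3 rad (2 or 3 grasps) until it slips.
- press_knob (a joint): How far the knob has slipped on its screw (rad), positive clockwise; under 0.2 until it is tight. As the pad presses, the torque rises by some 0.1 N m to the set 0.25 N m; then it stops rising and the knob slips on with a ripple, a click every 0.39 rad: the first at 0.2 rad of slip, the fourth at 1.37. Let go, it settles in the nearest notch (0, 0.39, 0.79, 1.18 rad).
- dropper: Bystander: small amber bottle, 32 mm diameter, 75 mm high, beside the press.
- tape: Bystander: roll of paper tape, 60 mm diameter, 24 mm high, beside the press.
- swab_box: Bystander: small cardboard box 70 x 50 x 40 mm beside the press.
- dish: Bystander: steel bowl, 130 mm diameter, 45 mm high.
- jar: Bystander: jar with white cap, 64 mm diameter, 85 mm high.
- spatula: Bystander: steel spatula lying on the table.
There are look-alikes about, which are no part of the job. Leave any orange or turquoise look-alike of the cassette alone.

How it is judged:
By the outcome, as a careful person would: the job done as asked, in the order asked, and still so for the second after the job is handed in, with the robot touching nothing.
It also fails if it takes over 72 s, if anything falls off the work surface, if the arm or the gripper's body presses on something with over 40 N, if the wrist force passes 120 N, or if a joint passes its speed limit or range.

## Robot

A 6-joint arm with a two-finger parallel gripper is mounted at the origin on the work surface. World frame = base frame: x ahead of the robot, y to its left, z up, the work surface at z = 0. Lengths are in m, angles in rad, forces in N, time in s.
With the tool pointing down it reaches from about 0.4 to 0.925 m from the base axis. Payload 3.4 kg.
Tool frame: the origin (TCP) lies on the centre line of the jaws, within the pads' length; the fingertips stand 19 mm ahead of it and the grasp point (between the pads) is the TCP (manip.tcp_to_tips is the y of the fingertips in the tool frame, in m); y points along the fingers, x is the direction in which the jaws open and shut, and the axes are right-handed (so a half turn about y gives the same grasp; the last joint's range is limited). The gripper opens to 85 mm and grips with 20 to 120 N. Pads are 22 mm wide; open, the fingers measure 114 mm over their backs; the gripper's body (76 mm by 85 mm) begins 54 mm behind the grasp point. The pads swing forward as they close: fully open they stand 13 mm farther back than shut.
Start: joints at [-1.187, 0.307, 1.506, -0, 1.328, -0.073], TCP at [0.254, -0.516, 0.25] pointing down, gripper open.
Joint ranges: [-3.12, 3.12], [-1.05, 2.28], [0.14, 2.33], [-1.42, 4.57], [0.1, 2.73], [-2.68, 2.68]. Speed limits (rad/s): [2.57, 2.57, 3.14, 3.14, 3.14, 3.14].

## Interface

Orientations are given as a unit quaternion [w, x, y, z].
In Python, from plant import manip gives the robot as it stands. The module is installed in compiled form; this text tells all that it offers.
- The arm moves only by the tool jog_arm, never from a script. Its argument "moves" is a list of rows, each an object with "dr": the turn, a rotation vector about the tool's x, y, z in units of 6 degrees (1.0 is 6 degrees), a list of three; "translation": the shift along the tool's x, y, z in units of 30 mm (1.0 is 30 mm), a list of three; "grip": the finger opening in mm, from 0 to 85.4. A call has 1 to 12 rows; each row shifts and turns the pose as measured when the row begins, along the tool's axes as they then stand; what a row does not reach is not made up. A row lasts 1/8 s, in which the tool goes at most 62.5 mm and 10.7 degrees, less where a joint would pass 70% of its speed; a pose out of reach is approached as far as the arm can. A call is refused whole if a number of a shift passes 1 or a number of a turn 1, either way. A call with a gripper value outside its range is refused whole. The fingers move at their own pace and stop on an object; "grip_force" is the grip in N (left out, the last holds). Time passes only in rows, so rows that do not move let the fingers close. It gives the time, the measured TCP pose, the force and the opening at its end, in the units of the state.
- manip.get_obs(): the state, without advancing time (a new reading comes with each control period).
- manip.snapshot(name): name is "scene" or "top" or "wrist"; returns a dict with "pixels" (400x640x3 uint8, red, green, blue), "range_z" (400x640 float32, m along the optical axis (not along the pixel's ray), 0 where there is no reading), "fx", "fy", "cx", "cy" (pixels), "eye" and "attitude" of the camera in the world; the wrist camera has in their place "tool_from_camera" (4x4, takes a point from camera to tool coordinates, whose origin is the TCP and whose axes are the tool frame's). Camera axes: x right, y up, looking along -z (the intrinsics and any distortion apply to the point x, -y, -z); pixel columns grow to the right and rows downward; lengths in m; the calibration is good to about 2 mm. A picture is of the moment at which its call begins: read the wrist's pose just before it.
- manip.sign_off(): hands the job in, once; it reports no verdict.
The state is a dict: "time_s": time; "qpos": joint angles; "qd": joint speeds; "joint_efforts": joint torques, N m; "position": TCP position; "ee_rot": TCP orientation; "wrist_force": force on the tool from outside, world axes, zero at the start; "ft_torque": the same for the moment, N m; "width": finger opening in m.
Only numpy, scipy, OpenCV 4.12 (cv2) and the standard library are available. Lean on these libraries where they do the work, as an engineer would, in place of code of your own. Each camera call takes 0.05 s, during which the arm holds its last target. There are 200 camera calls.

## Working session

There is one attempt and no reset: what is moved stays moved. The work goes in short steps, Python scripts to look and compute and a tool call to move; the robot and the scene stay as the last step left them, time stands still between calls to the robot, and variables do not carry over. Pictures are saved under pics/ and viewed, about 8 in all and at most 12, crops included, and the job is handed in when it is done.

Besides the shell and the picture viewer there is one more tool, called after ">>>" as name([rows], argument=value, ...), one row to a line, values as JSON. jog_arm: Moves the arm, as the interface text tells. Its arguments: {"type":"object","properties":{"moves":{"type":"array"},"grip_force":{"type":"number"}},"required":["moves"]}

```bash
mkdir -p pics; cat > h.py <<'E'
import numpy as np, cv2
from scipy.spatial.transform import Rotation as R
from plant import manip
def rot(a):
    a=np.array(a,float)
    return a if a.shape==(3,3) else R.from_quat(a,scalar_first=True).as_matrix()
def cloud(s):
    z=s["range_z"]; v,u=np.mgrid[:400,:640]
    P=np.stack([(u-s["cx"])/s["fx"]*z,-(v-s["cy"])/s["fy"]*z,-z],-1)
    W=P@rot(s["attitude"]).T+np.array(s["eye"]); W[z<=0]=np.nan
    return W
def save(s,n,crop=None,k=1):
    p=s["pixels"][...,::-1]
    if crop: u0,v0,u1,v1=crop; p=p[v0:v1,u0:u1]
    cv2.imwrite("pics/"+n,cv2.resize(p,None,fx=k,fy=k,interpolation=cv2.INTER_CUBIC))
E
python3 - <<'E'
from h import *
import pickle
o=manip.get_obs(); print(o)
for n in("top","scene"):
    s=manip.snapshot(n); pickle.dump(s,open(n+".pkl","wb")); save(s,n+".png")
    print({k:v for k,v in s.items() if k not in("pixels","range_z")})
E
```

```text
{'time_s': 0.0, 'qpos': array([-1.18648178e+00,  3.07568778e-01,  1.50767029e+00, -4.61565827e-05,
        1.32836410e+00, -7.35025258e-02]), 'qd': array([-0.00207965,  0.00039525,  0.00079725,  0.00038396,  0.00107875,
        0.00012505]), 'joint_efforts': array([-2.14536711e-03, -4.57561326e+01, -2.51914912e+01, -3.18158914e-05,
        1.34207445e-02,  1.42838477e-06]), 'position': array([ 0.25386428, -0.51520366,  0.24938456]), 'ee_rot': array([ 0.6008224 , -0.60001045,  0.37408016, -0.37291276]), 'wrist_force': array([-0.68357225, -0.64143637,  0.40433177]), 'ft_torque': array([-0.01894719, -0.01343218, -0.00600761]), 'width': 0.08552383830748257}
{'fx': 384.2993103896237, 'fy': 384.2993103896237, 'cx': 317.4200720954367, 'cy': 199.58467334694174, 'eye': array([0.357723  , 0.02814884, 0.98064205]), 'attitude': array([-0.67847979, -0.07326564,  0.07916205,  0.7266572 ])}
{'fx': 378.1940617901852, 'fy': 378.1940617901852, 'cx': 325.29591836581966, 'cy': 203.80666705634914, 'eye': array([0.91440285, 0.56587555, 0.7694952 ]), 'attitude': array([0.25881672, 0.10214799, 0.37277193, 0.88522358])}
```

View pics/top.png

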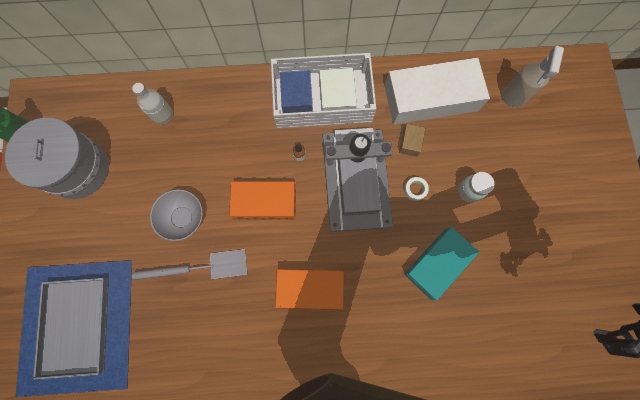

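View pics/scene.png

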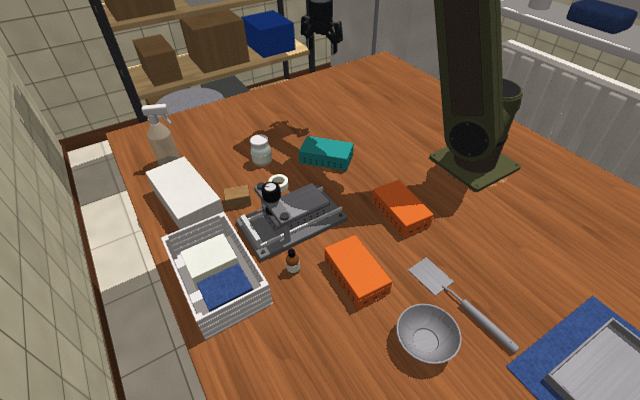

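The top view shows the press at about (358,180) with its knob at (361,145). Cassette candidates are orange (262,199), orange (310,289), turquoise (443,264), the grey tray on the blue mat (72,328), and the grey steel box between the press rails (358,187). Only the last one fits the description. I'll measure it and make the confirming crop.

```bash
python3 - <<'E'
from h import *
import pickle
s=pickle.load(open("top.pkl","rb")); t=pickle.load(open("scene.pkl","rb"))
save(s,"crop.png",(310,115,460,240),5)
for n,s in(("top",s),("scene",t)):
    W=cloud(s); roi=(W[...,0]>.35)&(W[...,0]<.75)&(W[...,1]>-.16)&(W[...,1]<.12)
    Z=W[...,2]
    print(n,"hist",np.histogram(Z[roi],bins=np.arange(0,.17,.006)))
    px=s["pixels"].astype(int); grey=(px.max(-1)-px.min(-1))<35
    for nm,lo,hi in(("plate",.010,.021),("rail",.023,.034),("lid",.060,.072),("bar",.098,.109),("knobtop",.145,.16)):
        m=(roi&grey&(Z>lo)&(Z<hi)).astype(np.uint8)
        k,l,st,c=cv2.connectedComponentsWithStats(m)
        for i in range(1,k):
            if st[i,4]<25: continue
            P=W[l==i]; r=cv2.minAreaRect(P[:,:2].astype(np.float32)*1000)
            print(nm,st[i],np.median(P[:,2]).round(4),[np.round(a,1) for a in r])
E
```

```text
top hist (array([6877,   85, 1263,  771,  270,  153,  102,  148, 2017,  162,  462,
       1468,   46,   34,    1,   29,   74,  467,  120,    3,    7,   18,
         21,   15,   27,  259,   15,    0]), array([0.   , 0.006, 0.012, 0.018, 0.024, 0.03 , 0.036, 0.042, 0.048,
       0.054, 0.06 , 0.066, 0.072, 0.078, 0.084, 0.09 , 0.096, 0.102,
       0.108, 0.114, 0.12 , 0.126, 0.132, 0.138, 0.144, 0.15 , 0.156,
       0.162, 0.168]))
plate [373 130   6  13  53] 0.0174 [array([ 731.6, -153.8]), array([34.1, 12.3]), np.float64(0.5)]
plate [323 133  11  14 125] 0.0169 [array([731. , -26.7]), array([26.8, 37.1]), np.float64(85.9)]
plate [336 137  16   8  96] 0.0175 [array([723. , -67.3]), array([17.5, 41.2]), np.float64(0.3)]
plate [ 324  148   57   84 1284] 0.0172 [array([596.1, -76.1]), array([127.4, 221.4]), np.float64(90.0)]
plate [376 157  12  71 323] 0.0174 [array([ 578.9, -153.5]), array([185.8,  12.8]), np.float64(0.0)]
rail [333 134  22  11  51] 0.0284 [array([732.3, -63.4]), array([25.1, 57.8]), np.float64(19.8)]
rail [366 134   8   9  31] 0.0298 [array([ 721.7, -135.1]), array([18
[... 1536 characters left out ...]
 np.float64(0.3)]
rail [248 212  25  15  68] 0.0274 [array([ 703.8, -112.5]), array([66.6, 43.5]), np.float64(88.9)]
rail [242 222  42  25 139] 0.0279 [array([724.9, -72.5]), array([ 65. , 120.9]), np.float64(43.7)]
rail [287 263  13   7  33] 0.0299 [array([697.7,  63.3]), array([ 9.5, 29.4]), np.float64(70.3)]
lid [279 183  51  36 988] 0.0662 [array([579.4, -91.9]), array([112. ,  91.9]), np.float64(0.4)]
lid [269 215  11  12  51] 0.0654 [array([679.4, -66.4]), array([ 9.1, 45. ]), np.float64(0.3)]
bar [256 187  38  37 337] 0.1038 [array([666.8, -85.3]), array([ 34.6, 146.7]), np.float64(0.4)]
knobtop [261 181  19  15 199] 0.1523 [array([667.4, -91.2]), array([43.1, 43.6]), np.float64(6.9)]
```

View pics/crop.png

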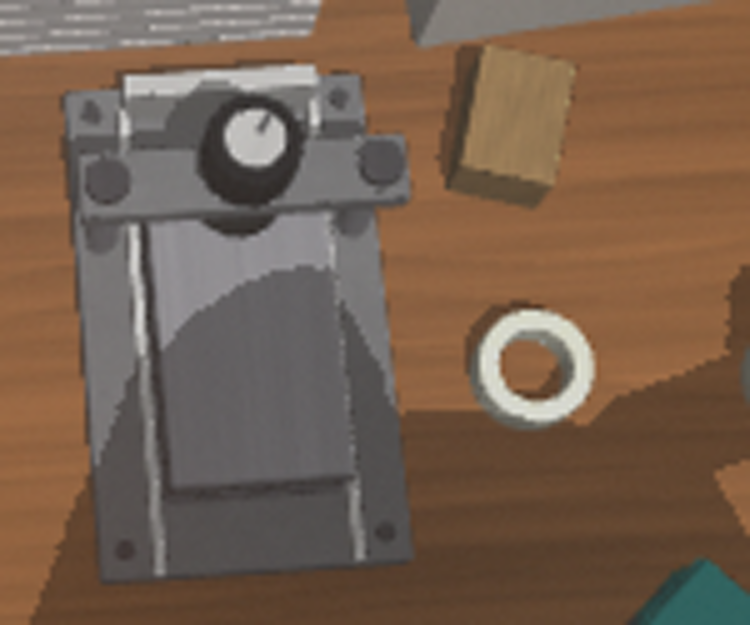

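The crop confirms it: a plain grey steel box between the rails, with its near edge around crop (260,487), and no orange or turquoise. The bar and knob agree in both views, with the axis at about (0.666,-0.092) and the press yaw at about 0.4°. The near face is at x≈0.5225, so the gap is about 48 mm, inside the 35–60 mm range. Next I'll plan the approach in tool axes.

```bash
cat >> h.py <<'E'
def plan(target,yawdir=None):
    """tool-axis shift (units) to target; turn about tool y (units) so tool z (horizontal) points at yaw yawdir (rad, mod pi)"""
    o=manip.get_obs(); T=rot(o["ee_rot"]); d=np.array(target)-o["position"]
    print("pos",o["position"].round(4),"F",o["wrist_force"].round(2),"Tq",o["ft_torque"].round(3),"w",round(o["width"]*1e3,1),"t",round(o["time_s"],2),"q",o["qpos"].round(2))
    print("axes x,y,z cols\n",T.round(3)); print("shift units",(T.T@d/.03).round(3))
    if yawdir is not None:
        a=np.arctan2(T[1,2],T[0,2]); e=(yawdir-a+np.pi/2)%np.pi-np.pi/2
        print("tool z yaw",a.round(3),"turn about tool y units",(-np.degrees(e)/6).round(3))
    dn=T.T@np.array([0,0,-1.]); ax=np.cross([0,1,0],dn); print("level fix units",(np.degrees(ax)/6).round(3))
E
python3 - <<'E'
from h import *
plan([.47,-.092,.25],.007)
E
```

```text
pos [ 0.2539 -0.5152  0.2495] F [ 0.48  0.12 -0.11] Tq [ 0.014  0.003 -0.039] w 85.5 t 0.1 q [-1.19  0.31  1.51  0.    1.33 -0.07]
axes x,y,z cols
 [[ 0.442 -0.001  0.897]
 [-0.897  0.002  0.442]
 [-0.002 -1.     0.   ]]
shift units [-9.4710e+00  2.0000e-03  1.2698e+01]
tool z yaw 0.458 turn about tool y units 4.305
level fix units [-0.001  0.    -0.018]
```

>>> jog_arm([
  {"dr":[0,0,0],"translation":[-0.78,0,1],"grip":0},
  {"dr":[0,0,0],"translation":[-0.78,0,1],"grip":0},
  {"dr":[0,0,0],"translation":[-0.78,0,1],"grip":0},
  {"dr":[0,0,0],"translation":[-0.78,0,1],"grip":0},
  {"dr":[0,0,0],"translation":[-0.78,0,1],"grip":0},
  {"dr":[0,0,0],"translation":[-0.78,0,1],"grip":0},
  {"dr":[0,0,0],"translation":[-0.78,0,1],"grip":0},
  {"dr":[0,0,0],"translation":[-0.78,0,1],"grip":0},
  {"dr":[0,0.86,0],"translation":[0,0,0],"grip":0},
  {"dr":[0,0.86,0],"translation":[0,0,0],"grip":0},
  {"dr":[0,0.86,0],"translation":[0,0,0],"grip":0},
  {"dr":[0,0.86,0],"translation":[0,0,0],"grip":0},
])

```text
time_s: 1.6
position: [0.388, -0.2299, 0.2451]
ee_rot: [0.522, -0.52, 0.482, -0.474]
wrist_force: [0.3, -0.9, -0.0]
width: -0.0002
```

```bash
python3 - <<'E'
from h import *
plan([.47,-.092,.25],.007)
E
```

```text
pos [ 0.388  -0.2299  0.2451] F [ 0.34 -0.89 -0.04] Tq [ 0.029  0.003 -0.015] w -0.2 t 1.6 q [-0.63  0.14  1.75  0.    1.26  0.85]
axes x,y,z cols
 [[ 0.086 -0.007  0.996]
 [-0.996  0.01   0.086]
 [-0.01  -1.    -0.006]]
shift units [-4.346 -0.14   3.119]
tool z yaw 0.086 turn about tool y units 0.756
level fix units [ 0.059  0.    -0.096]
```

>>> jog_arm([
  {"dr":[0.06,0.76,-0.1],"translation":[-0.8,0,0.6],"grip":0},
  {"dr":[0,0,0],"translation":[-0.8,0,0.5],"grip":0},
  {"dr":[0,0,0],"translation":[-0.8,0,0.5],"grip":0},
  {"dr":[0,0,0],"translation":[-0.8,0.3,0.5],"grip":0},
  {"dr":[0,0,0],"translation":[-0.8,0.7,0.5],"grip":0},
  {"dr":[0,0,0],"translation":[-0.4,1,0.4],"grip":0},
  {"dr":[0,0,0],"translation":[0,1,0],"grip":0},
  {"dr":[0,0,0],"translation":[0,0.5,0],"grip":0},
  {"dr":[0,0,0],"translation":[0,0,0],"grip":0},
])

```text
time_s: 2.72
position: [0.4768, -0.0913, 0.135]
ee_rot: [-0.5, 0.502, -0.5, 0.498]
wrist_force: [0.7, -0.7, -0.3]
width: -0.0002
```

```bash
python3 - <<'E'
from h import *
plan([.485,-.092,.054],.007)
E
```

```text
pos [ 0.4768 -0.0913  0.135 ] F [ 0.75 -0.69 -0.34] Tq [ 0.026 -0.042 -0.044] w -0.2 t 2.73 q [-0.28  0.31  1.84 -0.    0.99  1.29]
axes x,y,z cols
 [[ 0.003 -0.003  1.   ]
 [-1.     0.     0.003]
 [-0.    -1.    -0.003]]
shift units [0.025 2.699 0.284]
tool z yaw 0.003 turn about tool y units -0.041
level fix units [ 0.033  0.    -0.001]
```

>>> jog_arm([
  {"dr":[0.03,0,0],"translation":[0.02,0.9,0],"grip":0},
  {"dr":[0,0,0],"translation":[0,0.9,0],"grip":0},
  {"dr":[0,0,0],"translation":[0,0.7,0],"grip":0},
  {"dr":[0,0,0],"translation":[0,0.2,0],"grip":0},
  {"dr":[0,0,0],"translation":[0,0,0.3],"grip":0},
  {"dr":[0,0,0],"translation":[0,0,0.3],"grip":0},
  {"dr":[0,0,0],"translation":[0,0,0],"grip":0},
])

```text
time_s: 3.6
position: [0.5016, -0.0939, 0.0577]
ee_rot: [-0.502, 0.498, -0.496, 0.503]
wrist_force: [-0.2, 0.1, -0.0]
width: 0.0002
```

```bash
python3 - <<'E'
from h import *
plan([.510,-.0925,.054],.007)
s=manip.snapshot("scene"); save(s,"s2.png",(200,120,400,270),4)
E
```

```text
pos [ 0.5016 -0.0939  0.0577] F [-0.23  0.08 -0.02] Tq [-0.011  0.037  0.012] w 0.2 t 3.6 q [-0.27  0.44  1.89 -0.    0.8   1.3 ]
axes x,y,z cols
 [[ 0.002  0.011  1.   ]
 [-1.    -0.003  0.002]
 [ 0.003 -1.     0.011]]
shift units [-0.047  0.126  0.28 ]
tool z yaw 0.002 turn about tool y units -0.05
level fix units [-0.107  0.     0.03 ]
```

View pics/s2.png

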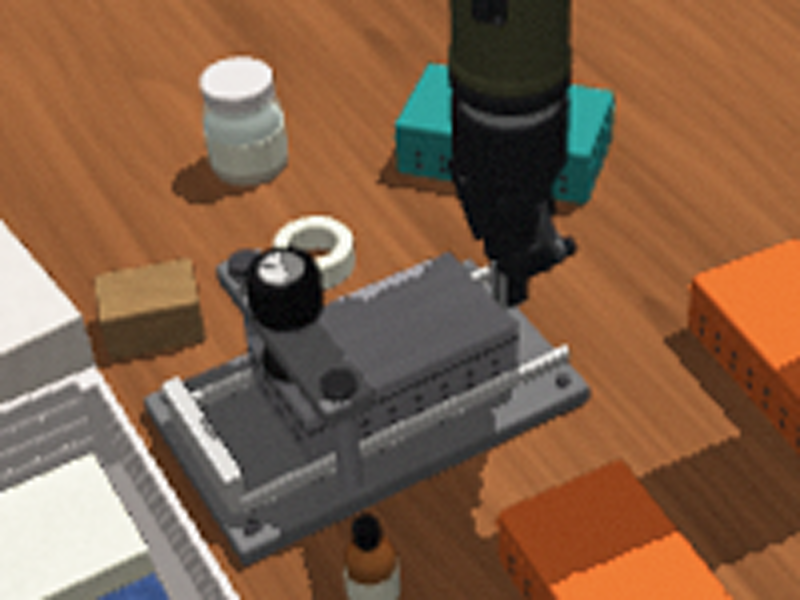

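The fingers stand just short of the near face, at crop (510,290). Now pushing slowly.

>>> jog_arm([
  {"dr":[-0.1,-0.05,0.03],"translation":[-0.04,0.1,0],"grip":0},
  {"dr":[0,0,0],"translation":[0,0,0.1],"grip":0},
  {"dr":[0,0,0],"translation":[0,0,0.1],"grip":0},
  {"dr":[0,0,0],"translation":[0,0,0.1],"grip":0},
  {"dr":[0,0,0],"translation":[0,0,0.1],"grip":0},
])

```text
time_s: 4.28
position: [0.5127, -0.0922, 0.0548]
ee_rot: [-0.502, 0.502, -0.499, 0.498]
wrist_force: [-5.1, -0.4, 4.0]
width: -0.0002
```

>>> jog_arm([
  {"dr":[0,0,0],"translation":[0,0,0.12],"grip":0},
  {"dr":[0,0,0],"translation":[0,0,0.12],"grip":0},
  {"dr":[0,0,0],"translation":[0,0,0.12],"grip":0},
  {"dr":[0,0,0],"translation":[0,0,0.12],"grip":0},
])

```text
time_s: 4.78
position: [0.5166, -0.0907, 0.0534]
ee_rot: [-0.497, 0.507, -0.504, 0.491]
wrist_force: [-5.3, -0.4, 3.8]
width: 0.0
```

```bash
python3 - <<'E'
from h import *
plan([.560,-.0925,.054],.007)
E
```

```text
pos [ 0.5166 -0.0907  0.0534] F [-5.35 -0.37  3.76] Tq [-0.126  0.765 -0.014] w 0.0 t 4.78 q [-0.25  0.48  1.83 -0.    0.86  1.31]
axes x,y,z cols
 [[ 0.009 -0.023  1.   ]
 [-1.     0.003  0.009]
 [-0.003 -1.    -0.023]]
shift units [ 0.072 -0.055  1.445]
tool z yaw 0.009 turn about tool y units 0.016
level fix units [ 0.222  0.    -0.033]
```

>>> jog_arm([
  {"dr":[0.2,0,0],"translation":[0.07,-0.05,0.15],"grip":0},
  {"dr":[0.1,0,0],"translation":[0,0,0.2],"grip":0},
  {"dr":[0.1,0,0],"translation":[0,0,0.2],"grip":0},
  {"dr":[0.1,0,0],"translation":[0,0,0.2],"grip":0},
])

```text
time_s: 5.28
position: [0.5327, -0.0915, 0.0536]
ee_rot: [0.508, -0.496, 0.495, -0.501]
wrist_force: [-5.7, -0.1, 2.2]
width: -0.0002
```

```bash
python3 - <<'E'
from h import *
plan([.560,-.0925,.054],.007)
E
```

```text
pos [ 0.5327 -0.0915  0.0536] F [-5.67 -0.12  2.2 ] Tq [ 0.022  0.863 -0.104] w -0.2 t 5.28 q [-0.26  0.48  1.83  0.01  0.82  1.3 ]
axes x,y,z cols
 [[ 0.009  0.018  1.   ]
 [-1.     0.006  0.009]
 [-0.006 -1.     0.018]]
shift units [0.041 0.002 0.909]
tool z yaw 0.009 turn about tool y units 0.017
level fix units [-0.17   0.    -0.059]
```

>>> jog_arm([
  {"dr":[-0.1,0,0],"translation":[0.04,0,0.15],"grip":0},
  {"dr":[0,0,0],"translation":[0,0,0.17],"grip":0},
  {"dr":[0.05,0,0],"translation":[0,0,0.17],"grip":0},
  {"dr":[0.05,0,0],"translation":[0,0,0.17],"grip":0},
])

```text
time_s: 5.78
position: [0.5463, -0.0916, 0.0535]
ee_rot: [0.506, -0.499, 0.499, -0.497]
wrist_force: [-6.0, -0.3, 4.9]
width: 0.0001
```

>>> jog_arm([
  {"dr":[0.05,0,0],"translation":[0,0,0.13],"grip":0},
  {"dr":[0.05,0,0],"translation":[0,0,0.13],"grip":0},
  {"dr":[0.05,0,0],"translation":[0,0,0.13],"grip":0},
])

```text
time_s: 6.15
position: [0.5537, -0.091, 0.0534]
ee_rot: [0.508, -0.497, 0.497, -0.498]
wrist_force: [-5.2, -1.1, 3.5]
width: -0.0001
```

```bash
python3 - <<'E'
from h import *
plan([.560,-.0925,.054],.007)
E
```

```text
pos [ 0.5537 -0.091   0.0534] F [-5.2  -1.14  3.54] Tq [-0.038  0.867  0.033] w -0.1 t 6.15 q [-0.25  0.5   1.78  0.02  0.85  1.3 ]
axes x,y,z cols
 [[ 0.009  0.012  1.   ]
 [-1.     0.01   0.009]
 [-0.01  -1.     0.013]]
shift units [ 0.051 -0.018  0.209]
tool z yaw 0.009 turn about tool y units 0.02
level fix units [-0.12   0.    -0.094]
```

>>> jog_arm([
  {"dr":[-0.05,0,-0.05],"translation":[0.05,0,0.1],"grip":0},
  {"dr":[0,0,0],"translation":[0,0,0.12],"grip":0},
])

```text
time_s: 6.4
position: [0.5573, -0.0919, 0.0533]
ee_rot: [0.504, -0.5, 0.499, -0.497]
wrist_force: [-5.7, 0.2, 4.4]
width: 0.0001
```

>>> jog_arm([
  {"dr":[0,0,0],"translation":[0,0,0.12],"grip":0},
  {"dr":[0,0,0],"translation":[0,0,0.12],"grip":0},
])

```text
time_s: 6.65
position: [0.5606, -0.0915, 0.0532]
ee_rot: [-0.502, 0.502, -0.501, 0.494]
wrist_force: [-10.7, -1.8, 7.3]
width: -0.0006
```

>>> jog_arm([
  {"dr":[0,0,0],"translation":[0,0,0.12],"grip":0},
  {"dr":[0,0,0],"translation":[0,0,0.12],"grip":0},
])

```text
time_s: 6.9
position: [0.5605, -0.0914, 0.0528]
ee_rot: [-0.499, 0.506, -0.504, 0.49]
wrist_force: [-11.0, -2.0, 7.7]
width: -0.0002
```

The motion stalls at x≈0.5605, where home was expected, and the force is rising. One firmer nudge will confirm it.

>>> jog_arm([
  {"dr":[0.2,0,0],"translation":[0,0,0.17],"grip":0},
  {"dr":[0.1,0,0],"translation":[0,0,0.2],"grip":0},
])

```text
time_s: 7.15
position: [0.5606, -0.091, 0.0518]
ee_rot: [-0.503, 0.503, -0.502, 0.492]
wrist_force: [-15.2, -2.7, 10.3]
width: -0.0001
```

>>> jog_arm([
  {"dr":[0,0,0],"translation":[0,0,-0.3],"grip":0},
  {"dr":[0,0,0],"translation":[0,0,-0.6],"grip":0},
  {"dr":[0,0,0],"translation":[0,-0.5,-0.5],"grip":0},
  {"dr":[0,0,0],"translation":[0,-1,0],"grip":0},
  {"dr":[0,0,0],"translation":[0,-1,0],"grip":0},
  {"dr":[0,0,0],"translation":[0,-1,0],"grip":85},
  {"dr":[0,0,0],"translation":[0,-1,0],"grip":85},
  {"dr":[0,0,0],"translation":[0,-1,0],"grip":85},
  {"dr":[0,0,0],"translation":[0,-0.5,0],"grip":85},
  {"dr":[0,0,0],"translation":[0,0,0],"grip":85},
])

```text
time_s: 8.4
position: [0.5245, -0.0945, 0.248]
ee_rot: [0.508, -0.497, 0.494, -0.501]
wrist_force: [0.1, -0.2, 0.7]
width: 0.085
```

```bash
python3 - <<'E'
from h import *
for n in("top","scene"):
    s=manip.snapshot(n); W=cloud(s); Z=W[...,2]
    px=s["pixels"].astype(int); grey=(px.max(-1)-px.min(-1))<35
    for nm,lo,hi in(("lid",.060,.072),("knobtop",.145,.16)):
        roi=(W[...,0]>.52)&(W[...,0]<.75)&(W[...,1]>-.16)&(W[...,1]<.0)
        m=(roi&grey&(Z>lo)&(Z<hi)).astype(np.uint8); k,l,st,c=cv2.connectedComponentsWithStats(m)
        for i in range(1,k):
            if st[i,4]<100: continue
            P=W[l==i]; print(n,nm,[np.round(a,1) for a in cv2.minAreaRect(P[:,:2].astype(np.float32)*1000)],"xmin",np.percentile(P[:,0],[0.5,2]).round(4))
    if n=="scene": save(s,"s3.png",(200,100,400,270),4)
plan([.666,-.092,.22],.007)
E
```

```text
top lid [array([713.4, -78.9]), array([33.5, 65. ]), np.float64(0.3)] xmin [0.6968 0.697 ]
top lid [array([630.6, -67. ]), array([50.7, 54.3]), np.float64(75.6)] xmin [0.6014 0.6041]
top knobtop [array([666.5, -83.2]), array([25.1, 44.4]), np.float64(84.5)] xmin [0.644  0.6449]
scene lid [array([603.7, -91.7]), array([63.8, 91.6]), np.float64(0.3)] xmin [0.5726 0.5736]
scene lid [array([703.2, -89.7]), array([56.3, 90. ]), np.float64(0.3)] xmin [0.6755 0.6767]
scene knobtop [array([668.2, -90.7]), array([42.5, 43.9]), np.float64(9.3)] xmin [0.6472 0.6485]
pos [ 0.5234 -0.0943  0.2461] F [ 0.16  0.33 -0.89] Tq [0.034 0.03  0.021] w 85.0 t 8.5 q [-0.26  0.24  1.61  0.01  1.28  1.29]
axes x,y,z cols
 [[ 0.01   0.013  1.   ]
 [-1.     0.005  0.01 ]
 [-0.005 -1.     0.014]]
shift units [-0.023  0.934  4.742]
tool z yaw 0.01 turn about tool y units 0.03
level fix units [-0.129  0.    -0.046]
```

The cassette is home. The scene-view near edge is at x≈0.572, against an expected 0.571–0.572. It moved 48 mm and did not shift under about 15 N. Next I go over the knob and pre-turn the wrist counter-clockwise, so that one grasp covers the whole turn (q6 rises with clockwise).

>>> jog_arm([
  {"dr":[-0.1,0,-0.05],"translation":[0,0,1],"grip":85},
  {"dr":[0,0,0],"translation":[0,0,1],"grip":85},
  {"dr":[0,0,0],"translation":[0,0,1],"grip":85},
  {"dr":[0,0,0],"translation":[0,0,1],"grip":85},
  {"dr":[0,0,0],"translation":[0,0,0.9],"grip":85},
  {"dr":[0,0,0],"translation":[0,0,0.3],"grip":85},
  {"dr":[0,-1,0],"translation":[0,0,0],"grip":85},
  {"dr":[0,-1,0],"translation":[0,0,0],"grip":85},
  {"dr":[0,-1,0],"translation":[0,0,0],"grip":85},
  {"dr":[0,-1,0],"translation":[0,0,0],"grip":85},
  {"dr":[0,-1,0],"translation":[0,0,0],"grip":85},
  {"dr":[0,-1,0],"translation":[0,0,0],"grip":85},
])

```text
time_s: 10.0
position: [0.6718, -0.091, 0.2312]
ee_rot: [-0.632, 0.637, -0.321, 0.302]
wrist_force: [-0.1, -0.6, 0.3]
width: 0.0848
```

>>> jog_arm([
  {"dr":[0,-1,0],"translation":[0,0,0],"grip":85},
  {"dr":[0,-1,0],"translation":[0,0,0],"grip":85},
  {"dr":[0,-1,0],"translation":[0,0,0],"grip":85},
  {"dr":[0,-1,0],"translation":[0,0,0],"grip":85},
  {"dr":[0,-1,0],"translation":[0,0,0],"grip":85},
  {"dr":[0,-1,0],"translation":[0,0,0],"grip":85},
  {"dr":[0,-1,0],"translation":[0,0,0],"grip":85},
  {"dr":[0,-1,0],"translation":[0,0,0],"grip":85},
  {"dr":[0,-1,0],"translation":[0,0,0],"grip":85},
  {"dr":[0,-1,0],"translation":[0,0,0],"grip":85},
  {"dr":[0,-1,0],"translation":[0,0,0],"grip":85},
  {"dr":[0,-1,0],"translation":[0,0,0],"grip":85},
])

```text
time_s: 11.5
position: [0.6549, -0.09, 0.2213]
ee_rot: [0.701, -0.687, -0.117, 0.154]
wrist_force: [0.1, -0.0, 0.4]
width: 0.085
```

```bash
python3 - <<'E'
from h import *
plan([.6663,-.0918,.138])
E
```

```text
pos [ 0.6549 -0.09    0.2213] F [ 0.13 -0.02  0.42] Tq [ 0.033 -0.036  0.006] w 85.0 t 11.5 q [-0.2   0.47  1.31 -0.    1.41 -0.59]
axes x,y,z cols
 [[ 0.925 -0.054 -0.375]
 [ 0.376  0.01   0.926]
 [-0.047 -0.998  0.03 ]]
shift units [ 0.457  2.753 -0.282]
level fix units [-0.284  0.    -0.445]
```

>>> jog_arm([
  {"dr":[-0.28,0,-0.44],"translation":[0.45,0.3,-0.3],"grip":85},
  {"dr":[0,-1,0],"translation":[0,0,0],"grip":85},
  {"dr":[0,-1,0],"translation":[0,0,0],"grip":85},
  {"dr":[0,-1,0],"translation":[0,0,0],"grip":85},
  {"dr":[0,-1,0],"translation":[0,0,0],"grip":85},
  {"dr":[0,-1,0],"translation":[0,0,0],"grip":85},
  {"dr":[0,-1,0],"translation":[0,0,0],"grip":85},
  {"dr":[0,-1,0],"translation":[0,0,0],"grip":85},
  {"dr":[0,-1,0],"translation":[0,0,0],"grip":85},
  {"dr":[0,-1,0],"translation":[0,0,0],"grip":85},
  {"dr":[0,-1,0],"translation":[0,0,0],"grip":85},
  {"dr":[0,-1,0],"translation":[0,0,0],"grip":85},
])

```text
time_s: 13.0
position: [0.6534, -0.092, 0.2015]
ee_rot: [0.507, -0.491, -0.496, 0.507]
wrist_force: [0.7, 0.1, 0.4]
width: 0.0849
```

```bash
python3 - <<'E'
from h import *
plan([.6663,-.0918,.19])
E
```

```text
pos [ 0.6534 -0.092   0.2015] F [0.74 0.14 0.44] Tq [ 0.006 -0.01   0.015] w 84.9 t 13.0 q [-0.2   0.47  1.36 -0.    1.33 -1.78]
axes x,y,z cols
 [[-0.005 -0.027 -1.   ]
 [ 1.     0.005 -0.005]
 [ 0.005 -1.     0.027]]
shift units [ 0.002  0.371 -0.439]
level fix units [-0.258  0.     0.046]
```

>>> jog_arm([
  {"dr":[-0.26,0,0.05],"translation":[0,0,-0.45],"grip":85},
  {"dr":[0,0,0],"translation":[0,0,0],"grip":85},
])

```text
time_s: 13.25
position: [0.6662, -0.0919, 0.2001]
ee_rot: [0.5, -0.499, -0.5, 0.501]
wrist_force: [0.7, 0.2, 0.0]
width: 0.0847
```

```bash
python3 - <<'E'
from h import *
plan([.6663,-.0918,.138])
E
```

```text
pos [ 0.6662 -0.0919  0.2001] F [0.74 0.18 0.01] Tq [ 0.028  0.002 -0.003] w 84.7 t 13.25 q [-0.2   0.48  1.36 -0.    1.31 -1.77]
axes x,y,z cols
 [[-0.002 -0.    -1.   ]
 [ 1.    -0.    -0.002]
 [-0.    -1.     0.   ]]
shift units [ 2.000e-03  2.069e+00 -4.000e-03]
level fix units [-0.004  0.    -0.003]
```

>>> jog_arm([
  {"dr":[0,0,0],"translation":[0,0.7,0],"grip":85},
  {"dr":[0,0,0],"translation":[0,0.7,0],"grip":85},
  {"dr":[0,0,0],"translation":[0,0.5,0],"grip":85},
  {"dr":[0,0,0],"translation":[0,0.3,0],"grip":85},
  {"dr":[0,0,0],"translation":[0,0,0],"grip":85},
])

```text
time_s: 13.88
position: [0.6661, -0.0918, 0.1323]
ee_rot: [-0.501, 0.501, 0.499, -0.499]
wrist_force: [-0.8, 0.0, 0.1]
width: 0.0848
```

```bash
python3 - <<'E'
from h import *
plan([.6663,-.0918,.138])
s=manip.snapshot("scene"); save(s,"s4.png",(200,100,400,270),4)
E
```

```text
pos [ 0.6661 -0.0918  0.1323] F [-0.81  0.01  0.06] Tq [-0.013  0.026  0.005] w 84.8 t 13.88 q [-0.2   0.54  1.44 -0.    1.17 -1.77]
axes x,y,z cols
 [[ 0.003 -0.    -1.   ]
 [ 1.    -0.001  0.003]
 [-0.001 -1.     0.   ]]
shift units [ 0.    -0.191 -0.006]
level fix units [-0.     0.    -0.005]
```

View pics/s4.png

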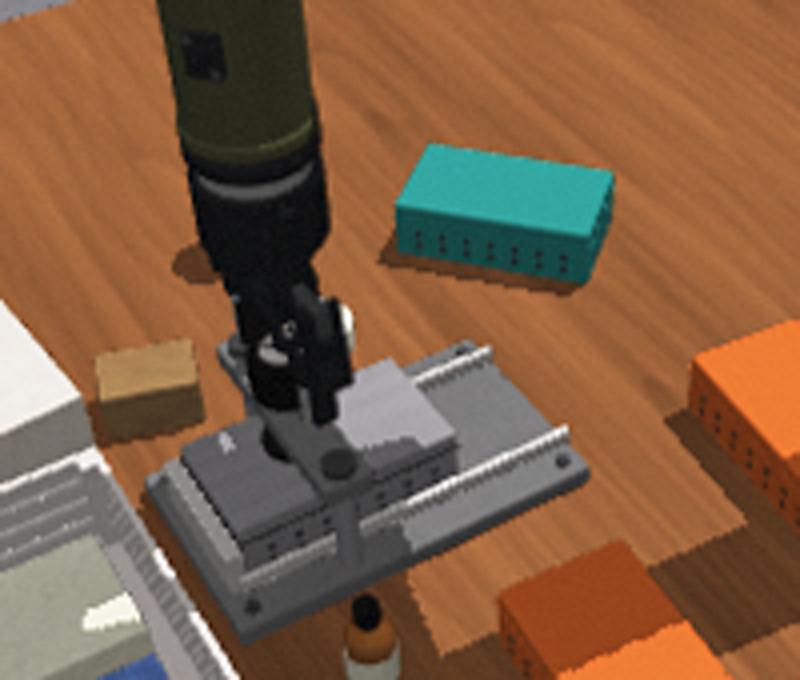

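The cassette's far face sits on the stop (crop 215,500), and the open jaws straddle the knob (crop 280,370). Raising slightly, then closing.

>>> jog_arm([
  {"dr":[0,0,0],"translation":[0,-0.18,0],"grip":85},
  {"dr":[0,0,0],"translation":[0,0,0],"grip":40},
  {"dr":[0,0,0],"translation":[0,0,0],"grip":40},
  {"dr":[0,0,0],"translation":[0,0,0],"grip":40},
  {"dr":[0,0,0],"translation":[0,0,0],"grip":35},
  {"dr":[0,0,0],"translation":[0,0,0],"grip":35},
], grip_force=27)

```text
time_s: 14.68
position: [0.6681, -0.0924, 0.1413]
ee_rot: [-0.499, 0.503, 0.5, -0.498]
wrist_force: [-0.0, -0.3, 0.2]
width: 0.0436
```

```bash
python3 - <<'E'
from h import *
plan([.6663,-.0918,.138])
E
```

```text
pos [ 0.6681 -0.0924  0.1413] F [-0.01 -0.26  0.16] Tq [ 0.074 -0.035  0.014] w 43.6 t 14.68 q [-0.2   0.53  1.43 -0.    1.18 -1.77]
axes x,y,z cols
 [[ 0.003  0.006 -1.   ]
 [ 1.    -0.002  0.003]
 [-0.002 -1.    -0.006]]
shift units [0.019 0.111 0.06 ]
level fix units [ 0.055  0.    -0.018]
```

>>> jog_arm([
  {"dr":[0.05,0.5,0],"translation":[0,0.05,0.05],"grip":35},
  {"dr":[0,0.7,0],"translation":[0,0,0],"grip":35},
  {"dr":[0,0.7,0],"translation":[0,0,0],"grip":35},
  {"dr":[0,0.7,0],"translation":[0,0,0],"grip":35},
])

```text
time_s: 15.18
position: [0.6681, -0.0927, 0.1413]
ee_rot: [-0.564, 0.567, 0.425, -0.424]
wrist_force: [0.7, 0.2, 0.4]
width: 0.0431
```

```bash
cat >> h.py <<'E'
def st():
    o=manip.get_obs(); T=rot(o["ee_rot"]); d=np.array([.6668,-.0918,.140])-o["position"]; dn=T.T@np.array([0,0,-1.])
    print("t",round(o["time_s"],2),"Tq",o["ft_torque"].round(3),"effort6",o["joint_efforts"][5].round(3),"F",o["wrist_force"].round(1),"xyaw",np.arctan2(T[1,0],T[0,0]).round(3),"q6",o["qpos"][5].round(3),"pos",o["position"].round(4),
     "fix",(T.T@d/.03).round(2),"lev",(np.degrees(np.cross([0,1,0],dn))/6).round(2),"w",round(o["width"]*1e3,1))
E
python3 -c "from h import *; st()"
```

```text
t 15.18 Tq [-0.043  0.032  0.114] effort6 -0.481 F [0.7 0.2 0.4] xyaw 1.288 q6 -1.487 pos [ 0.6681 -0.0927  0.1413] fix [0.02 0.04 0.05] lev [ 0.04  0.   -0.02] w 43.1
```

>>> jog_arm([
  {"dr":[0,0.7,0],"translation":[0,0,0],"grip":35},
  {"dr":[0,0.7,0],"translation":[0,0,0],"grip":35},
  {"dr":[0,0.7,0],"translation":[0,0,0],"grip":35},
])

```text
time_s: 15.55
position: [0.668, -0.0931, 0.1414]
ee_rot: [-0.608, 0.612, 0.359, -0.358]
wrist_force: [0.2, 0.2, 0.7]
width: 0.0431
```

```bash
python3 -c "from h import *; st()"
```

```text
t 15.55 Tq [-0.056  0.056  0.107] effort6 -0.479 F [0.2 0.2 0.7] xyaw 1.062 q6 -1.26 pos [ 0.668  -0.0931  0.1414] fix [0.02 0.04 0.05] lev [ 0.05  0.   -0.01] w 43.1
```

>>> jog_arm([
  {"dr":[0,0.7,0],"translation":[0,0,0],"grip":35},
  {"dr":[0,0.7,0],"translation":[0,0,0],"grip":35},
  {"dr":[0,0.7,0],"translation":[0,0,0],"grip":35},
])

```text
time_s: 15.92
position: [0.6678, -0.0933, 0.1413]
ee_rot: [-0.644, 0.648, 0.287, -0.287]
wrist_force: [-0.3, -0.7, 1.3]
width: 0.0433
```

```bash
python3 -c "from h import *; st()"
```

```text
t 15.93 Tq [-0.026  0.07   0.139] effort6 -0.481 F [-0.3 -0.7  1.3] xyaw 0.836 q6 -1.034 pos [ 0.6678 -0.0933  0.1413] fix [0.01 0.04 0.06] lev [ 0.05  0.   -0.01] w 43.3
```

`effort6` is a clean, steady signal at -0.48 at this constant speed. I'll watch for a rise of about 0.1.

>>> jog_arm([
  {"dr":[0.05,0.7,0],"translation":[0,0,0.03],"grip":35},
  {"dr":[0,0.7,0],"translation":[0,0,0],"grip":35},
])

```text
time_s: 16.18
position: [0.6677, -0.0935, 0.1413]
ee_rot: [-0.665, 0.667, 0.237, -0.238]
wrist_force: [-0.6, -0.3, 1.0]
width: 0.0432
```

```bash
python3 -c "from h import *; st()"
```

```text
t 16.18 Tq [0.037 0.155 0.149] effort6 -0.485 F [-0.6 -0.3  1. ] xyaw 0.685 q6 -0.885 pos [ 0.6677 -0.0935  0.1413] fix [0.01 0.04 0.06] lev [ 0.02  0.   -0.01] w 43.2
```

>>> jog_arm([
  {"dr":[0,0.7,0],"translation":[0,0,0],"grip":35},
  {"dr":[0,0.7,0],"translation":[0,0,0],"grip":35},
])

```text
time_s: 16.42
position: [0.6676, -0.0936, 0.1414]
ee_rot: [-0.681, 0.683, 0.186, -0.187]
wrist_force: [-0.5, -1.0, 0.7]
width: 0.0432
```

```bash
python3 -c "from h import *; st()"
```

```text
t 16.43 Tq [-0.092 -0.031  0.171] effort6 -0.48 F [-0.5 -1.   0.7] xyaw 0.534 q6 -0.734 pos [ 0.6676 -0.0936  0.1414] fix [0.01 0.05 0.06] lev [ 0.02  0.   -0.01] w 43.2
```

>>> jog_arm([
  {"dr":[0,0.7,0],"translation":[0,0,0],"grip":35},
  {"dr":[0,0.7,0],"translation":[0,0,0],"grip":35},
])

```text
time_s: 16.68
position: [0.6673, -0.0937, 0.1413]
ee_rot: [-0.693, 0.695, 0.134, -0.135]
wrist_force: [-0.9, 0.1, 1.1]
width: 0.0433
```

```bash
python3 -c "from h import *; st()"
```

```text
t 16.68 Tq [-0.058  0.027  0.127] effort6 -0.479 F [-0.9  0.1  1.1] xyaw 0.384 q6 -0.583 pos [ 0.6673 -0.0937  0.1413] fix [0.01 0.04 0.06] lev [ 0.03  0.   -0.02] w 43.3
```

>>> jog_arm([
  {"dr":[0,0.7,0],"translation":[0,0,0],"grip":35},
  {"dr":[0,0.7,0],"translation":[0,0,0],"grip":35},
])

```text
time_s: 16.92
position: [0.6671, -0.0937, 0.1414]
ee_rot: [-0.701, 0.703, 0.082, -0.083]
wrist_force: [-0.9, -0.5, 0.9]
width: 0.0433
```

```bash
python3 -c "from h import *; st()"
```

```text
t 16.93 Tq [-0.071  0.017  0.159] effort6 -0.478 F [-0.9 -0.5  0.9] xyaw 0.233 q6 -0.432 pos [ 0.6671 -0.0937  0.1414] fix [0.   0.05 0.07] lev [ 0.03  0.   -0.02] w 43.3
```

>>> jog_arm([
  {"dr":[0,0.7,0],"translation":[0,0,0.03],"grip":35},
  {"dr":[0,0.7,0],"translation":[0,0,0],"grip":35},
])

```text
time_s: 17.18
position: [0.6669, -0.0938, 0.1413]
ee_rot: [-0.705, 0.708, 0.029, -0.03]
wrist_force: [-0.5, 1.2, 0.9]
width: 0.0433
```

```bash
python3 -c "from h import *; st()"
```

```text
t 17.18 Tq [0.051 0.019 0.199] effort6 -0.392 F [-0.5  1.2  0.9] xyaw 0.083 q6 -0.28 pos [ 0.6669 -0.0938  0.1413] fix [0.   0.04 0.07] lev [ 0.05  0.   -0.01] w 43.3
```

>>> jog_arm([
  {"dr":[0,0.7,0],"translation":[0,0,0],"grip":35},
  {"dr":[0,0.7,0],"translation":[0,0,0],"grip":35},
])

```text
time_s: 17.42
position: [0.6668, -0.0938, 0.1414]
ee_rot: [-0.705, 0.709, -0.024, 0.023]
wrist_force: [-0.1, -0.3, 0.2]
width: 0.0433
```

```bash
python3 -c "from h import *; st()"
```

```text
t 17.43 Tq [-0.008 -0.023  0.275] effort6 -0.357 F [-0.1 -0.3  0.2] xyaw -0.068 q6 -0.129 pos [ 0.6668 -0.0938  0.1414] fix [-0.    0.05  0.07] lev [ 0.05  0.   -0.01] w 43.3
```

The torque is rising (Tq 0.15→0.27, effort offset +0.12). Now single rows.

>>> jog_arm([
  {"dr":[0,0.7,0],"translation":[0,0,0],"grip":35},
])

```text
time_s: 17.55
position: [0.6666, -0.0938, 0.1414]
ee_rot: [-0.703, 0.707, -0.051, 0.05]
wrist_force: [-0.7, -0.6, 0.5]
width: 0.0434
```

```bash
python3 -c "from h import *; st()"
```

```text
t 17.55 Tq [-0.022  0.041  0.282] effort6 -0.339 F [-0.7 -0.6  0.5] xyaw -0.143 q6 -0.054 pos [ 0.6666 -0.0938  0.1414] fix [-0.    0.05  0.07] lev [ 0.06  0.   -0.01] w 43.4
```

>>> jog_arm([
  {"dr":[0,0.7,0],"translation":[0,0,0],"grip":35},
])

```text
time_s: 17.68
position: [0.6665, -0.0938, 0.1413]
ee_rot: [-0.701, 0.705, -0.077, 0.076]
wrist_force: [-0.4, 0.7, 1.6]
width: 0.0432
```

```bash
python3 -c "from h import *; st()"
```

```text
t 17.68 Tq [-0.125  0.024  0.281] effort6 -0.319 F [-0.4  0.7  1.6] xyaw -0.218 q6 0.021 pos [ 0.6665 -0.0938  0.1413] fix [-0.01  0.04  0.07] lev [ 0.06  0.   -0.01] w 43.2
```

>>> jog_arm([
  {"dr":[0,0.7,0],"translation":[0,0,0],"grip":35},
])

```text
time_s: 17.8
position: [0.6664, -0.0937, 0.1414]
ee_rot: [-0.697, 0.702, -0.103, 0.103]
wrist_force: [0.4, -0.4, 1.5]
width: 0.0432
```

```bash
python3 -c "from h import *; st()"
```

```text
t 17.8 Tq [0.014 0.023 0.328] effort6 -0.304 F [ 0.4 -0.4  1.5] xyaw -0.292 q6 0.096 pos [ 0.6664 -0.0937  0.1414] fix [-0.01  0.05  0.06] lev [ 0.06  0.   -0.  ] w 43.2
```

>>> jog_arm([
  {"dr":[0,0.7,0],"translation":[0,0,0],"grip":35},
])

```text
time_s: 17.92
position: [0.6663, -0.0937, 0.1413]
ee_rot: [-0.693, 0.698, -0.13, 0.129]
wrist_force: [-0.3, 0.6, 0.7]
width: 0.0434
```

```bash
python3 -c "from h import *; st()"
```

```text
t 17.93 Tq [0.008 0.055 0.361] effort6 -0.285 F [-0.3  0.6  0.7] xyaw -0.367 q6 0.171 pos [ 0.6663 -0.0937  0.1413] fix [-0.01  0.04  0.07] lev [ 0.07  0.   -0.  ] w 43.4
```

>>> jog_arm([
  {"dr":[0,0.7,0],"translation":[0,0,0],"grip":35},
])

```text
time_s: 18.05
position: [0.6662, -0.0936, 0.1414]
ee_rot: [-0.687, 0.692, -0.155, 0.155]
wrist_force: [-0.7, 0.5, 0.2]
width: 0.0432
```

```bash
python3 -c "from h import *; st()"
```

```text
t 18.05 Tq [-0.014 -0.003  0.364] effort6 -0.265 F [-0.7  0.5  0.2] xyaw -0.442 q6 0.246 pos [ 0.6662 -0.0936  0.1414] fix [-0.01  0.05  0.06] lev [ 0.07 -0.    0.  ] w 43.2
```

>>> jog_arm([
  {"dr":[0,0.7,0],"translation":[0,0,0],"grip":35},
])

```text
time_s: 18.18
position: [0.6661, -0.0936, 0.1414]
ee_rot: [-0.681, 0.686, -0.181, 0.18]
wrist_force: [-0.0, -0.1, 1.2]
width: 0.0433
```

```bash
python3 -c "from h import *; st()"
```

```text
t 18.18 Tq [ 0.01  -0.044  0.378] effort6 -0.261 F [-0.  -0.1  1.2] xyaw -0.517 q6 0.321 pos [ 0.6661 -0.0936  0.1414] fix [-0.01  0.05  0.06] lev [ 0.07 -0.    0.01] w 43.3
```

>>> jog_arm([
  {"dr":[0,0.7,0],"translation":[0,0,0],"grip":35},
])

```text
time_s: 18.3
position: [0.666, -0.0935, 0.1413]
ee_rot: [-0.674, 0.679, -0.207, 0.206]
wrist_force: [-0.0, -0.1, 0.4]
width: 0.0433
```

```bash
python3 -c "from h import *; st()"
```

```text
t 18.3 Tq [-0.034 -0.033  0.127] effort6 -0.444 F [-0.  -0.1  0.4] xyaw -0.592 q6 0.397 pos [ 0.666  -0.0935  0.1413] fix [-0.01  0.04  0.06] lev [ 0.07 -0.    0.01] w 43.3
```

>>> jog_arm([
  {"dr":[0,0.7,0],"translation":[0,0,0],"grip":35},
])

```text
time_s: 18.42
position: [0.666, -0.0934, 0.1414]
ee_rot: [-0.665, 0.671, -0.232, 0.231]
wrist_force: [-0.7, -1.3, 0.5]
width: 0.0433
```

```bash
python3 -c "from h import *; st()"
```

```text
t 18.43 Tq [-0.02   0.052  0.104] effort6 -0.557 F [-0.7 -1.3  0.5] xyaw -0.667 q6 0.472 pos [ 0.666  -0.0934  0.1414] fix [-0.01  0.04  0.06] lev [ 0.07 -0.    0.02] w 43.3
```

The torque plateaued at about 0.38 and then dropped sharply to about 0.1 at yaw ≈ -0.55, which is the first click. I'll go on row by row to just past a second one, to make sure it is ratchet slip. That stays well within three.

>>> jog_arm([
  {"dr":[0,0.7,0],"translation":[0,0,0],"grip":35},
])

```text
time_s: 18.55
position: [0.6659, -0.0934, 0.1414]
ee_rot: [-0.656, 0.662, -0.257, 0.256]
wrist_force: [-0.1, -0.7, 0.2]
width: 0.0432
```

```bash
python3 -c "from h import *; st()"
```

```text
t 18.55 Tq [ 0.041 -0.019  0.148] effort6 -0.469 F [-0.1 -0.7  0.2] xyaw -0.743 q6 0.548 pos [ 0.6659 -0.0934  0.1414] fix [-0.01  0.04  0.06] lev [ 0.07 -0.    0.02] w 43.2
```

>>> jog_arm([
  {"dr":[0,0.7,0],"translation":[0,0,0],"grip":35},
])

```text
time_s: 18.68
position: [0.6658, -0.0933, 0.1414]
ee_rot: [-0.646, 0.652, -0.282, 0.281]
wrist_force: [-1.1, 0.1, 1.1]
width: 0.0431
```

```bash
python3 -c "from h import *; st()"
```

```text
t 18.68 Tq [0.027 0.065 0.203] effort6 -0.439 F [-1.1  0.1  1.1] xyaw -0.818 q6 0.623 pos [ 0.6658 -0.0933  0.1414] fix [-0.01  0.04  0.06] lev [ 0.07 -0.    0.02] w 43.1
```

>>> jog_arm([
  {"dr":[0,0.7,0],"translation":[0,0,0],"grip":35},
])

```text
time_s: 18.8
position: [0.6658, -0.0933, 0.1414]
ee_rot: [-0.635, 0.641, -0.306, 0.305]
wrist_force: [-0.9, 0.7, 1.7]
width: 0.0435
```

```bash
python3 -c "from h import *; st()"
```

```text
t 18.8 Tq [0.009 0.034 0.406] effort6 -0.239 F [-0.9  0.7  1.7] xyaw -0.893 q6 0.698 pos [ 0.6658 -0.0933  0.1414] fix [-0.02  0.05  0.06] lev [ 0.07 -0.    0.03] w 43.5
```

>>> jog_arm([
  {"dr":[0,0.7,0],"translation":[0,0,0],"grip":35},
])

```text
time_s: 18.92
position: [0.6657, -0.0931, 0.1413]
ee_rot: [-0.623, 0.629, -0.329, 0.329]
wrist_force: [0.8, 0.2, 1.4]
width: 0.0434
```

```bash
python3 -c "from h import *; st()"
```

```text
t 18.93 Tq [0.035 0.098 0.357] effort6 -0.249 F [0.8 0.2 1.4] xyaw -0.968 q6 0.773 pos [ 0.6657 -0.0931  0.1413] fix [-0.02  0.04  0.06] lev [ 0.07 -0.    0.03] w 43.4
```

>>> jog_arm([
  {"dr":[0,0.7,0],"translation":[0,0,0],"grip":35},
])

```text
time_s: 19.05
position: [0.6656, -0.0931, 0.1414]
ee_rot: [-0.61, 0.616, -0.352, 0.352]
wrist_force: [0.1, -0.8, 0.7]
width: 0.0432
```

```bash
python3 -c "from h import *; st()"
```

```text
t 19.05 Tq [ 0.046 -0.022  0.131] effort6 -0.576 F [ 0.1 -0.8  0.7] xyaw -1.043 q6 0.849 pos [ 0.6656 -0.0931  0.1414] fix [-0.02  0.04  0.06] lev [ 0.07 -0.    0.04] w 43.2
```

The second click dropped the same way, one period later (about 0.4 rad). Stopping here: hold, open, and lift straight off.

>>> jog_arm([
  {"dr":[0,0,0],"translation":[0,0,0],"grip":35},
  {"dr":[0,0,0],"translation":[0,0,0],"grip":70},
  {"dr":[0,0,0],"translation":[0,0,0],"grip":85},
  {"dr":[0,0,0],"translation":[0,0,0],"grip":85},
  {"dr":[0,0,0],"translation":[0,0,0],"grip":85},
  {"dr":[0,0,0],"translation":[0,-0.5,0],"grip":85},
  {"dr":[0,0,0],"translation":[0,-1,0],"grip":85},
  {"dr":[0,0,0],"translation":[0,-1,0],"grip":85},
  {"dr":[0,0,0],"translation":[0,-1,0],"grip":85},
  {"dr":[0,0,0],"translation":[0,-1,0],"grip":85},
  {"dr":[0,0,0],"translation":[0,-0.5,0],"grip":85},
  {"dr":[0,0,0],"translation":[0,0,0],"grip":85},
])

```text
time_s: 20.55
position: [0.6667, -0.0918, 0.3015]
ee_rot: [-0.611, 0.616, -0.35, 0.352]
wrist_force: [0.4, 0.6, -0.6]
width: 0.0847
```

```bash
python3 - <<'E'
from h import *
st()
s=manip.snapshot("scene"); save(s,"s5.png",(200,100,400,270),4)
W=cloud(s); Z=W[...,2]; px=s["pixels"].astype(int); g=(px.max(-1)-px.min(-1))<35
m=(g&(Z>.06)&(Z<.072)&(W[...,0]>.52)&(W[...,0]<.65)&(abs(W[...,1]+.092)<.06))
print([np.round(a,1) for a in cv2.minAreaRect(W[m][:,:2].astype(np.float32)*1000)])
E
```

```text
t 20.55 Tq [ 0.013 -0.02   0.006] effort6 -0.0 F [ 0.4  0.6 -0.6] xyaw -1.039 q6 0.844 pos [ 0.6667 -0.0918  0.3015] fix [-0.03  5.38  0.03] lev [ 0.04 -0.    0.06] w 84.7
[array([603.5, -90.9]), array([92. , 63.6]), np.float64(89.6)]
```

View pics/s5.png

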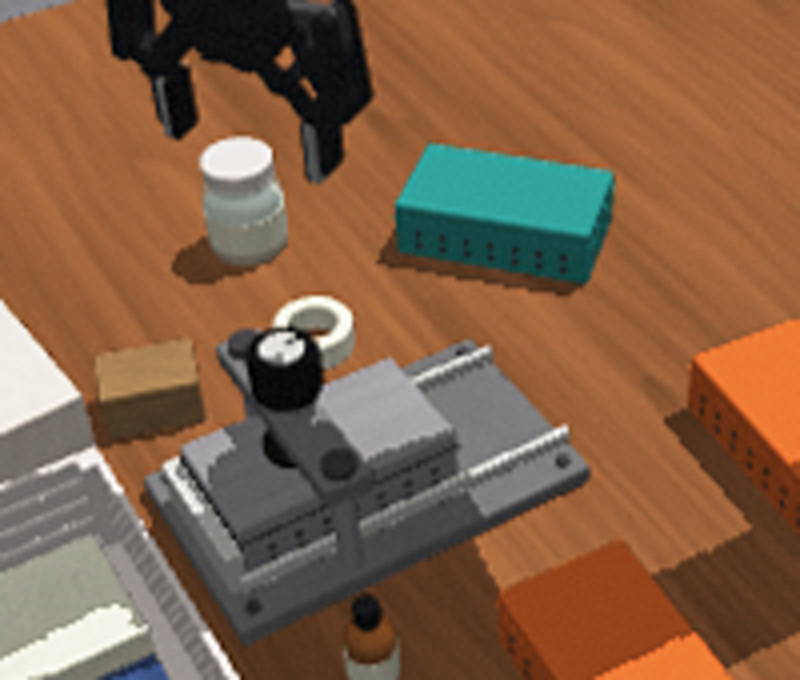

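The gripper is clear above, the cassette is against the stop (crop 215,500; near edge x≈0.572), the pad is down on the lid at (285,450), and the bystanders are undisturbed. Handing in.

```bash
python3 -c "from plant import manip; print(manip.sign_off())"
```

```text
the job is handed in; nothing more can be done
None
```

The cassette is home and clamped, the knob was stopped after two clicks, and the job was handed in at about 20.6 s with the gripper open and clear.

- **Push:** I pushed the cassette about 48 mm with closed fingertips. The push ran at about 5–6 N along the rails. It then stalled on the back stop at about 15 N in the last nudge (18 N including the vertical part). In the scene camera the near edge sits at x≈0.572, against an expected 0.571–0.572.
- **Knob:** I turned it clockwise in one grasp, about 2.6 rad including the slip. The torque rose from 0.15 N m to a ripple between about 0.10 and 0.40 N m, averaging near the set 0.25. It dropped sharply twice, about 0.4 rad apart. I read those as two clicks; the slip itself was not measured directly.
- **Last checks:** The wrist force was near zero after release. The cassette had not moved, the pad looked down on the lid, and the bystanders in the last picture looked undisturbed. That crop did not show the dish or spatula, and the arm never went near them.
- **Failed check:** The top camera could not confirm the home position because the arm blocked its view, so that rests on the scene camera and the force stall.

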